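# Stack a graded plate sampler on its leaning rod

## Task

Finish stacking the invertebrate plate sampler so that its gaps narrow upwards: thread the three loose round plates, collars up, onto the rod of the stand, the tallest collar first, the middle one next and the shortest on top, each pushed down past the two sprung balls until it lies flat and fully home on the one below. The rod stands a little askew and its nose must be felt for: go gently and never bear on the stand or rod with more than about 30 N. Leave the beaker, the pH pen and the marker where they are.

Things in the scene. Friction and masses are not known exactly. Their poses are not given: they have to be found in the camera images.
- stand: assembly stand of a plate sampler, fixed to the bench: dark steel foot 100 mm across, a socket with a clamp screw, and on it one brown plate (60 mm across) with a 25 mm collar, already mounted. A 10 mm steel rod stands out of that collar. Origin in the middle of the foot's underside, z up
- seat (a point): middle of the top face of the mounted collar, 49 mm above the stand's origin on its axis: the first loose plate rests here, the next ones on it
- rod_root (a point): where the rod is rooted, on the stand's axis 36 mm above its origin (inside the mounted collar). The rod runs straight from here to its nose, which is 85 mm higher but 4 to 5 mm off the stand's axis, in an unknown direction. Friction holds it there; a firm sideways push shifts it a little
- nose_level (a point): point on the stand's axis at the height of the rod's nose, 121 mm above the stand's origin. The nose itself is not measured: it is 4 to 5 mm to some side of this point and must be felt for or seen. It is blunt (top 1.5 mm bevelled in to 8.4 mm across); a bore drops over it if centred within about 1.5 mm
- ball_level (a point): point on the stand's axis at the height of the centres of two sprung steel balls that bulge 2.3 mm out of opposite sides of the rod, 111 mm above the stand's origin. A plate must be pushed down over them (about 5 to 12 N); they drag in its bore until its collar is below them, then flick it down. They hold the stack on
- plate_tall_centre (a point): loose round brown hardboard plate, 60 mm across, 4 mm thick, with an off-white collar bonded on its middle (26 mm across, 20 mm tall, the tallest of three); 24 mm tall over all, lies collar up, 40 g. A 12 mm bore runs through both. This point is on the bore's axis, 12 mm above the underside; z runs up the bore. Pinch it by the collar from above.
- plate_mid_centre (a point): loose round brown hardboard plate, 60 mm across, 4 mm thick, with an off-white collar bonded on its middle (26 mm across, 15 mm tall, the middle one of three); 19 mm tall over all, lies collar up, 40 g. A 12 mm bore runs through both. This point is on the bore's axis, 9.5 mm above the underside; z runs up the bore. Pinch it by the collar from above.
- plate_short_centre (a point): loose round brown hardboard plate, 60 mm across, 4 mm thick, with an off-white collar bonded on its middle (26 mm across, 10 mm tall, the shortest of three); 14 mm tall over all, lies collar up, 40 g. A 12 mm bore runs through both. This point is on the bore's axis, 7 mm above the underside; z runs up the bore. Pinch it by the collar from above.
- beaker: empty clear 100 ml beaker, 60x53x70 mm, bystander; origin in the middle of its underside
- pen: yellow and grey pH pen, 149 mm long, lying, bystander; origin in the middle of its underside, length along its y
- felt_marker: white felt marker with a black cap, 135 mm long, lying, bystander; origin in the middle of its underside, length along its y
Mind the look-alikes: they are no part of the job. What is shaped like the part that bears plate_short_centre but blue or pink is not meant.

How it is judged:
On the way, in this order (a step that is already met when the one before it is completed fails the run):
1. The plate with the tallest collar is home on the mounted collar (z of plate_tall_centre in the frame of stand between 0.059 and 0.063 m and horizontal distance between plate_tall_centre and stand below 0.007 m and angle between plate_tall_centre's own z axis and vertical below 0.1 rad), for 0.2 s.
2. The plate with the middle collar is home on the first (z of plate_mid_centre in the frame of stand between 0.0805 and 0.0845 m and horizontal distance between plate_mid_centre and stand below 0.007 m and angle between plate_mid_centre's own z axis and vertical below 0.1 rad), for 0.2 s.
3. The plate with the shortest collar is home on top, under the sprung balls (z of plate_short_centre in the frame of stand between 0.097 and 0.101 m and horizontal distance between plate_short_centre and stand below 0.007 m and angle between plate_short_centre's own z axis and vertical below 0.1 rad), for 0.2 s.
At the end, for the whole second after the job is handed in: All three plates are on the rod, collars up, tallest collar lowest, shortest highest, below the sprung balls: each one's centre is within 2 mm of its fully seated height (61, 82.5 and 99 mm above the stand's origin), within 7 mm of the stand's axis and level within 0.1 rad, at rest (all of step 1 and all of step 2 and all of step 3 and linear speed of each of plate_tall, plate_mid, plate_short below 0.02 m/s); the robot touches nothing.
It fails at once if The stand or its rod is borne on with more than 35 N (contact force between anything else and stand above 35 N).
It fails at once if The beaker is moved more than 3 cm (distance of beaker from where it was at the start of the episode above 0.03 m).
It fails at once if The pH pen is moved more than 3 cm (distance of pen from where it was at the start of the episode above 0.03 m).
It fails at once if The marker is moved more than 3 cm (distance of felt_marker from where it was at the start of the episode above 0.03 m).
It also fails if it takes over 72 s, if anything falls off the work surface, if the arm or the gripper's body presses on something with over 40 N, if the wrist force passes 120 N, or if a joint passes its speed limit or range.

## Robot

A 7-joint arm with a two-finger parallel gripper is mounted at the origin on a cart in front of the work surface, level with it; the furniture and walls round the work are solid. World frame = base frame: x ahead of the robot, y to its left, z up, the work surface at z = 0. Lengths are in m, angles in rad, forces in N, time in s.
With the tool pointing down it reaches from about 0.4 to 0.875 m from the base axis. Payload 19.3 kg.
Tool frame: the origin (TCP) lies at the very end of the fingers, on their centre line; the grasp point (between the pads) lies 19 mm behind it; z points along the fingers, y is the direction in which the jaws open and shut (so a half turn about z gives the same grasp; the last joint's range is limited). The gripper opens to 85 mm and grips with 20 to 120 N. Pads are 22 mm wide; open, the fingers measure 114 mm over their backs; the gripper's body (76 mm by 85 mm) begins 54 mm behind the grasp point. The pads swing forward as they close: fully open they stand 13 mm farther back than shut.
Start: joints at [-0.07, 0.521, -0.036, 1.599, 0.021, 1.021, -0.113], TCP at [0.625, -0, 0.231] pointing down, gripper open.
Joint ranges: [-2.91, 2.91], [-0.3, 2.13], [-1.5, 1.42], [0.17, 2.43], [-1.26, 4.41], [0.16, 1.93], [-2.52, 2.52]. Speed limits (rad/s): [1.89, 1.89, 2.39, 2.39, 3.01, 3.01, 3.01].

## Interface

Orientations are given as [roll, pitch, yaw] about the fixed x, y, z axes, in that order (R = Rz(yaw) Ry(pitch) Rx(roll)).
In Python, from workcell import bot, vision, job_done gives the robot as it stands.
- The arm moves only by the tool arm_command, never from a script. Its arguments are lists of equal length, an entry for each row: "gripper": the finger opening in cm, from 0 to 8.54; "slide": the shift along the tool's x, y, z in cm, a list of three; "turn": the turn, a rotation vector about the tool's x, y, z in degrees, a list of three. A call has 1 to 5 rows; each row is the pose to reach, as a shift and turn from the pose commanded when the call began, along the tool's axes at that moment; what a row does not reach only later rows make up. A row lasts 1/8 s, in which the tool goes at most 62.5 mm and 10.7 degrees, less where a joint would pass 70% of its speed; a pose out of reach is approached as far as the arm can. A call with a gripper value outside its range is refused whole. The fingers move at their own pace and stop on an object; "force" is the grip in N (left out, the last holds). Time passes only in rows, so rows that repeat a pose let the fingers close. It gives the time, the measured TCP pose, the force and the opening at its end, in the units of the state.
- bot.observe(): the state, without advancing time (a new reading comes with each control period).
- vision.grab_frame(name): name is "scene" or "side" or "wrist"; returns the picture (400x640x3 uint8, blue, green, red); there is no depth.
- vision.camera_model(name): a dict with "mtx" (3x3 intrinsics, pixels), "T" (4x4, takes a point from camera to world coordinates). Camera axes: x right, y down, z forward; pixel columns grow to the right and rows downward; lengths in m; the calibration is good to about 2 mm. A picture is of the moment at which its call begins: read the wrist's pose just before it. camera_model takes no time and is no camera call; for the wrist camera it gives the pose at the moment of the call.
- job_done(): hands the job in, once; it reports no verdict.
The state is a dict: "clock": time; "qpos": joint angles; "qd": joint speeds; "joint_efforts": joint torques, N m; "position": TCP position; "tool_rot": TCP orientation; "force": force on the tool from outside, world axes, zero at the start; "moment": the same for the moment, N m; "grip_width": finger opening in m.
Only numpy, scipy, OpenCV 4.12 (cv2) and the standard library are available. Lean on these libraries where they do the work, as an engineer would, in place of code of your own. Each camera call takes 0.05 s, during which the arm holds its last target. There are 200 camera calls.

## Working session

There is one attempt and no reset: what is moved stays moved. The work goes in short steps, Python scripts to look and compute and a tool call to move; the robot and the scene stay as the last step left them, time stands still between calls to the robot, and variables do not carry over. Pictures are saved under pics/ and viewed, about 8 in all and at most 12, crops included, and the job is handed in when it is done.

Besides the shell and the picture viewer there is one more tool, called after ">>>" as a command line: name --argument value ..., lists and objects as JSON in quotes. arm_command: Moves the arm, as the interface text tells. Its arguments: {"type":"object","properties":{"gripper":{"type":"array","items":{"type":"number"}},"slide":{"type":"array","items":{"type":"array","items":{"type":"number"}}},"turn":{"type":"array","items":{"type":"array","items":{"type":"number"}}},"force":{"type":"number"}},"required":["gripper","slide","turn"]}

```bash
mkdir -p pics; ls
python3 - <<'E'
from workcell import bot, vision
import cv2,numpy as np
s=bot.observe();print({k:np.round(v,3).tolist() for k,v in s.items()})
a=vision.grab_frame("scene");b=vision.grab_frame("side");w=vision.grab_frame("wrist")
for n,i in zip(["scene","side","wrist"],[a,b,w]):
    cv2.imwrite(f"pics/{n}0.png",i); m=vision.camera_model(n);print(n,np.round(m["mtx"],1).tolist(),np.round(m["T"],3).tolist())
E
```

```text
pics
{'clock': 0.0, 'qpos': [-0.07, 0.522, -0.036, 1.6, 0.021, 1.021, -0.113], 'qd': [-0.001, 0.0, 0.001, 0.002, -0.002, 0.001, 0.0], 'joint_efforts': [-0.004, -92.711, 1.978, -36.993, 0.018, 0.008, -0.0], 'position': [0.625, -0.0, 0.231], 'tool_rot': [-3.14, 0.0, 1.571], 'force': [-0.298, 0.613, 0.663], 'moment': [0.026, -0.046, 0.015], 'grip_width': 0.086}
scene [[426.4, 0.0, 314.9], [0.0, 426.4, 195.7], [0.0, 0.0, 1.0]] [[-0.809, -0.392, 0.439, 0.067], [-0.588, 0.549, -0.594, 0.731], [-0.008, -0.738, -0.675, 0.839], [0.0, 0.0, 0.0, 1.0]]
side [[500.4, 0.0, 324.2], [0.0, 500.4, 194.0], [0.0, 0.0, 1.0]] [[-0.922, -0.177, 0.345, 0.162], [-0.388, 0.387, -0.836, 0.931], [0.014, -0.905, -0.426, 0.527], [0.0, 0.0, 0.0, 1.0]]
wrist [[297.3, 0.0, 318.8], [0.0, 297.3, 199.8], [0.0, 0.0, 1.0]] [[1.0, -0.0, -0.0, 0.625], [-0.0, -0.961, -0.275, 0.07], [-0.0, 0.275, -0.961, 0.374], [0.0, 0.0, 0.0, 1.0]]
```

View pics/scene0.png

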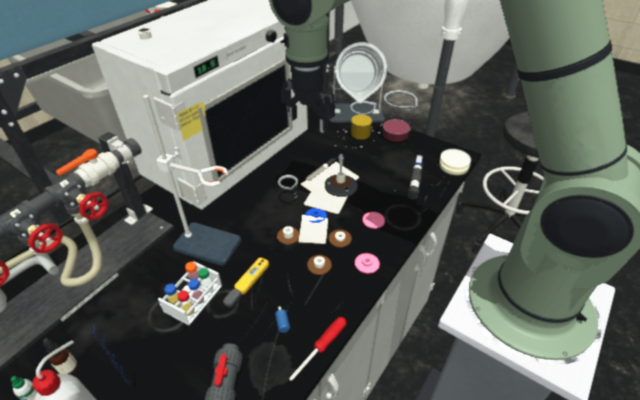

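View pics/side0.png

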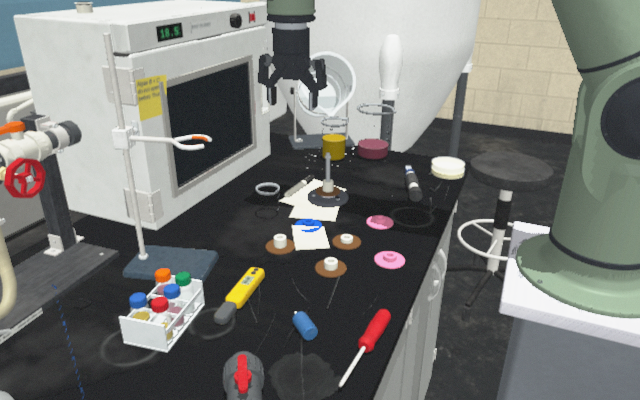

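Brown plates appear at scene (288,235), (340,238) and (319,265), and at side (280,243), (347,240) and (331,267). The pink ones and the blue one are decoys. The stand is at scene (341,186). Next I'll enlarge the image to rank the collars.

```bash
cat > h.py <<'E'
import numpy as np,cv2
from workcell import bot,vision
def ray(m,uv):
    d=m["T"][:3,:3]@np.linalg.inv(m["mtx"])@[uv[0],uv[1],1]; return m["T"][:3,3],d
def onz(m,uv,z):
    o,d=ray(m,uv); return o+d*(z-o[2])/d[2]
def proj(m,p):
    q=np.linalg.inv(m["T"])@np.append(p,1); u=m["mtx"]@q[:3]; return u[:2]/u[2]
def tri(ms,uvs):
    A=0;b=0
    for m,uv in zip(ms,uvs):
        o,d=ray(m,uv);d=d/np.linalg.norm(d);P=np.eye(3)-np.outer(d,d);A=A+P;b=b+P@o
    return np.linalg.solve(A,b)
E
python3 - <<'E'
from h import *
S=vision.camera_model("scene");D=vision.camera_model("side")
for n,a,b in [("A",(288,236),(280,246)),("B",(340,239),(347,242)),("C",(319,266),(331,268)),("stand",(341,187),(328,198))]:
    print(n,np.round(onz(S,a,0.004),3),np.round(onz(D,b,0.004),3))
i=cv2.imread("pics/side0.png")
c=np.vstack([cv2.resize(i[140:285,250:410],(800,725),interpolation=cv2.INTER_CUBIC)])
cv2.imwrite("pics/c1.png",cv2.resize(c,(660,600)))
E
```

```text
A [0.575 0.164 0.004] [0.571 0.166 0.004]
B [0.458 0.094 0.004] [0.454 0.096 0.004]
C [0.451 0.198 0.004] [0.448 0.198 0.004]
stand [ 0.569 -0.08   0.004] [ 0.569 -0.079  0.004]
```

View pics/c1.png

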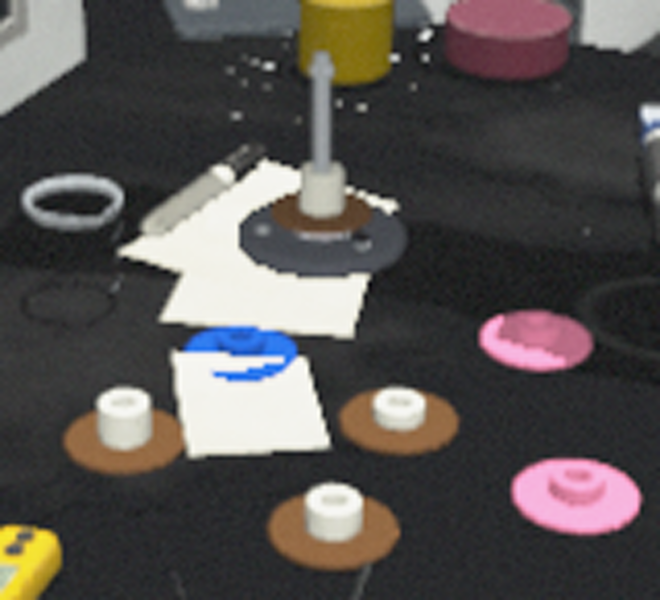

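View pics/wrist0.png

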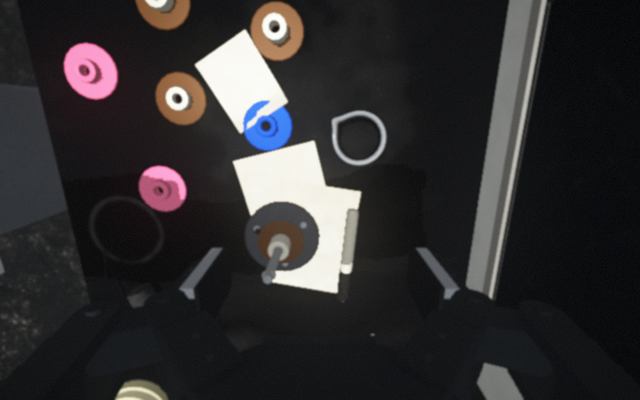

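A (side 280,243) has the tallest collar, C (331,267) the middle one and B (347,240) the shortest. The decoys are blue or pink. The beaker is the clear ring at wrist (357,137), and the marker lies beside the stand. I'll compute better positions from segmentation.

Run:
```python
from h import *
W=vision.camera_model("wrist");D=vision.camera_model("side");S=vision.camera_model("scene")
print("nose wrist",onz(W,(268,276),.121),"side",onz(D,(327.8,154),.121),"tri",tri([W,D],[(268,276),(327.8,154)]))
print("beaker",onz(W,(357,137),.07))
for n in ["wrist","side","scene"]:
    i=cv2.imread(f"pics/{n}0.png");M=vision.camera_model(n)
    h=cv2.cvtColor(i,cv2.COLOR_BGR2HSV)
    k=cv2.inRange(h,(5,90,50),(18,220,170))
    N,l,s,c=cv2.connectedComponentsWithStats(k)
    for j in range(1,N):
        if 150<s[j,4]<3000:
            hull=cv2.convexHull(np.argwhere(l==j)[:,::-1].astype(np.int32))
            if len(hull)>5:
                e=cv2.fitEllipse(hull);print(n,np.round(e[0],1),np.round(e[1],1),np.round(onz(M,e[0],.004)[:2],4))
i=cv2.imread("pics/wrist0.png")[195:285,235:325]
k=(i.max(2)<105)&(i.max(2)>35)
ed=cv2.resize(i,(720,720),interpolation=cv2.INTER_CUBIC);cv2.imwrite("pics/c2.png",ed[:600])
# foot rim by eye bounds
for a in [((245,237),(319,237))]:
    pass
print("foot",onz(W,(282,236.5),.01))
```

```text
nose wrist [ 0.57666132 -0.0779137   0.121     ] side [ 0.5670014 -0.0685736  0.121    ] tri [ 0.57416798 -0.0828832   0.11430082]
beaker [0.66339147 0.04848118 0.07      ]
wrist [162.4  -0.4] [53.5 62.6] [0.4555 0.19  ]
wrist [276.9  30.5] [54.  61.3] [0.5785 0.16  ]
wrist [180.3  98.1] [50.2 56.8] [0.462  0.0889]
wrist [280.3 241.4] [41.4 45.5] [ 0.5731 -0.0941]
side [346.1 241.4] [16.5 29.3] [0.4566 0.0951]
side [279.6 245.8] [17.2 29.2] [0.5725 0.166 ]
side [330.3 267.7] [19.7 32. ] [0.45   0.1972]
scene [287.7 235.1] [18.8 23.1] [0.5772 0.1624]
scene [339.7 237.7] [18.5 24.1] [0.4606 0.0904]
scene [319.  264.2] [20.5 25.2] [0.4539 0.193 ]
foot [ 0.57653976 -0.08443147  0.01      ]
```

>>> arm_command --gripper '[5,5,5,5,5]' --slide '[[5,-2,1],[10,-4,3],[15,-4.9,6],[16.3,-4.9,11],[16.3,-4.9,11]]' --turn '[[0,0,0],[0,0,0],[0,0,0],[0,0,0],[0,0,0]]' --force 60

```text
clock: 0.78
position: [0.5739, 0.1634, 0.1186]
tool_rot: [-3.136, 0.002, 1.573]
force: [-0.3, -0.3, 1.3]
grip_width: 0.0501
```

```bash
cat >> h.py <<'E'
def look(name="wrist",fn=None):
    s=bot.observe();M=vision.camera_model(name);i=vision.grab_frame(name)
    if fn: cv2.imwrite(f"pics/{fn}.png",i)
    return s,M,i
def brown(i,M,z,amin=800):
    h=cv2.cvtColor(i,cv2.COLOR_BGR2HSV);out=[]
    N,l,s,c=cv2.connectedComponentsWithStats(cv2.inRange(h,(5,90,50),(18,220,170)))
    for j in range(1,N):
        if s[j,4]>amin:
            e=cv2.fitEllipse(cv2.convexHull(np.argwhere(l==j)[:,::-1].astype(np.int32)))
            out.append((np.round(e[0],1),np.round(e[1],1),np.round(onz(M,e[0],z)[:2],4)))
    return out
E
python3 - <<'E'
from h import *
s,M,i=look(fn="w1");print(s["position"],s["tool_rot"],s["force"]);print(*brown(i,M,.004),sep="\n")
E
```

```text
[0.57385073 0.1633844  0.11855506] [-3.13600876e+00  1.74314900e-03  1.57279518e+00] [-0.30493014 -0.33188038  1.31686197]
(array([324.2, 198.4]), array([63.9, 66.7]), array([0.5786, 0.1609]))
```

View pics/w1.png

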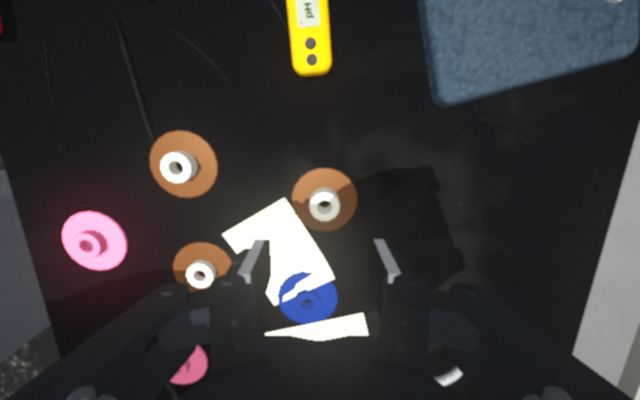

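Wrist (324,198) is the tall plate A, with C at (183,164), B at (202,268) and the pen at (310,40). Jaws and plate line up to within about 4 mm. Going down to grasp.

>>> arm_command --gripper '[5,5,5,5,5]' --slide '[[-0.25,0.4,4],[-0.25,0.4,9],[-0.25,0.4,11.1],[-0.25,0.4,11.1],[-0.25,0.4,11.1]]' --turn '[[0,0,0],[0,0,0],[0,0,0],[0,0,0],[0,0,0]]'

```text
clock: 1.45
position: [0.5813, 0.1605, 0.0124]
tool_rot: [3.139, -0.001, 1.57]
force: [1.6, 0.2, 1.8]
grip_width: 0.0497
```

>>> arm_command --gripper '[2,2,2,2,2]' --slide '[[0,0,0],[0,0,0],[0,0,0],[0,0,0],[0,0,0]]' --turn '[[0,0,0],[0,0,0],[0,0,0],[0,0,0],[0,0,0]]' --force 60

```text
clock: 2.08
position: [0.5808, 0.1607, 0.012]
tool_rot: [3.14, -0.001, 1.571]
force: [-2.2, -1.4, 17.4]
grip_width: 0.0239
```

>>> arm_command --gripper '[2,2,2,2,2]' --slide '[[0,0,-1],[0,0,-3],[0,0,-8],[0,0,-14],[0,0,-17]]' --turn '[[0,0,0],[0,0,0],[0,0,0],[0,0,0],[0,0,0]]'

```text
clock: 2.7
position: [0.5808, 0.1607, 0.185]
tool_rot: [3.137, -0.002, 1.571]
force: [0.4, 0.4, -0.9]
grip_width: 0.0232
```

Run:
```python
from h import *
s,M,i=look(fn="w2");print(s["position"],s["tool_rot"],s["force"],s["grip_width"]);print(*brown(i,M,.004),sep="\n")
```

```text
[0.5808282  0.16069213 0.1849688 ] [ 3.13748475e+00 -1.50242268e-03  1.57059002e+00] [ 0.39567639  0.35857733 -0.90581095] 0.023214515771579184
(array([335.7, 221.1]), array([41.7, 85.2]), array([0.6017, 0.1126]))
```

View pics/w2.png

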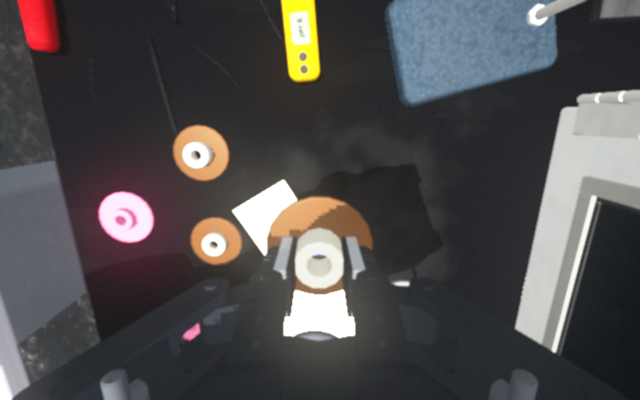

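The tall plate is held straight, with the collar top at about (320,258). Next I'll go past the stand so the wrist camera looks down on the nose.

>>> arm_command --gripper '[2,2,2,2,2]' --slide '[[-6,-0.2,0],[-12,-0.4,0],[-18,-0.5,0],[-24,-0.5,0],[-30,-0.5,0]]' --turn '[[0,0,0],[0,0,0],[0,0,0],[0,0,0],[0,0,0]]'

```text
clock: 3.38
position: [0.5748, -0.1414, 0.1816]
tool_rot: [3.14, 0.0, 1.571]
force: [-0.2, 0.5, 0.2]
grip_width: 0.0234
```

>>> arm_command --gripper '[2,2,2,2]' --slide '[[-1,0,0],[-1,0,0],[-1,0,0],[-1,0,0]]' --turn '[[0,0,0],[0,0,0],[0,0,0],[0,0,0]]'

```text
clock: 3.88
position: [0.5752, -0.148, 0.1805]
tool_rot: [3.141, -0.0, 1.573]
force: [1.0, 0.0, -0.9]
grip_width: 0.0231
```

Run:
```python
from h import *
s,M,i=look(fn="w3");print(s["position"],s["tool_rot"],s["force"],M["T"][:3,3])
a=i[60:210,250:400];b=i[210:310,245:395]
cv2.imwrite("pics/c3.png",np.hstack([cv2.resize(a,(480,480),interpolation=cv2.INTER_CUBIC)[:, :],cv2.resize(b,(480,320),interpolation=cv2.INTER_CUBIC).repeat(1,0) if 0 else cv2.copyMakeBorder(cv2.resize(b,(320,213),interpolation=cv2.INTER_CUBIC),0,267,0,0,cv2.BORDER_CONSTANT)]))
```

```text
[ 0.57522945 -0.14798886  0.18047598] [ 3.14144581e+00 -3.69430805e-04  1.57283631e+00] [ 0.99194105  0.00793229 -0.88821008] [ 0.57542545 -0.07808731  0.32318601]
```

View pics/c3.png

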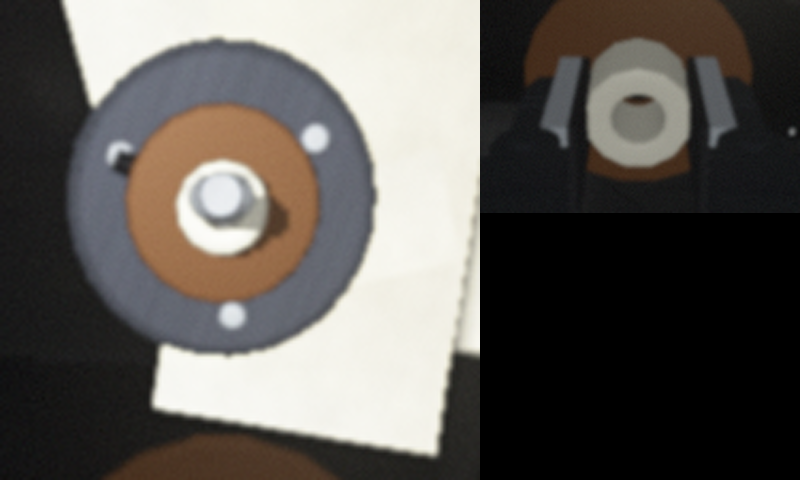

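The nose is at wrist (319.1,120.6), the foot centre at (319.2,121.2) and the bore of the held plate at (319.1,265.3).

Run:
```python
from h import *
W=vision.camera_model("wrist");s=bot.observe();print(s["position"])
z=s["position"][2]
print("nose",onz(W,(319.1,120.6),.121),"foot",onz(W,(319.2,121.25),.008),"seat",onz(W,(250+223/3.2,60+208/3.2),.049))
for dz in (.010,.012,.014): print("bore",dz,onz(W,(319.1,265.3),z+dz)-s["position"])
```

```text
[ 0.57516693 -0.14826874  0.1804113 ]
nose [ 0.5757321  -0.08199003  0.121     ] foot [ 0.57601247 -0.08467106  0.008     ] seat [ 0.57637672 -0.0870922   0.049     ]
bore 0.01 [ 0.00057156 -0.00176743  0.01      ]
bore 0.012 [ 0.0005667  -0.00068706  0.012     ]
bore 0.014 [0.00056184 0.00039331 0.014     ]
```

>>> arm_command --gripper '[2,2,2,2,2]' --slide '[[5,0,0],[6.7,0,2],[6.7,0,3.6],[6.7,0,3.6],[6.7,0,3.6]]' --turn '[[0,0,0],[0,0,0],[0,0,0],[0,0,0],[0,0,0]]'

```text
clock: 4.55
position: [0.5752, -0.0835, 0.1447]
tool_rot: [3.141, 0.0, 1.57]
force: [-0.6, 0.2, 0.3]
grip_width: 0.0234
```

Run:
```python
from h import *
s,M,i=look("side");print(s["position"],s["tool_rot"],s["force"])
_,M2,j=look("scene")
u=proj(M,(.576,-.083,.12)).astype(int);v=proj(M2,(.576,-.083,.12)).astype(int);print(u,v)
f=lambda im,c:cv2.resize(im[c[1]-40:c[1]+40,c[0]-35:c[0]+35],(399,456),interpolation=cv2.INTER_CUBIC)
cv2.imwrite("pics/c4.png",np.hstack([f(i,u),f(j,v)]))
```

```text
[ 0.57519219 -0.08350972  0.14469018] [3.14120757e+00 3.84897137e-04 1.56953200e+00] [-0.62438246  0.18198853  0.32852554]
[326 151] [340 154]
```

View pics/c4.png

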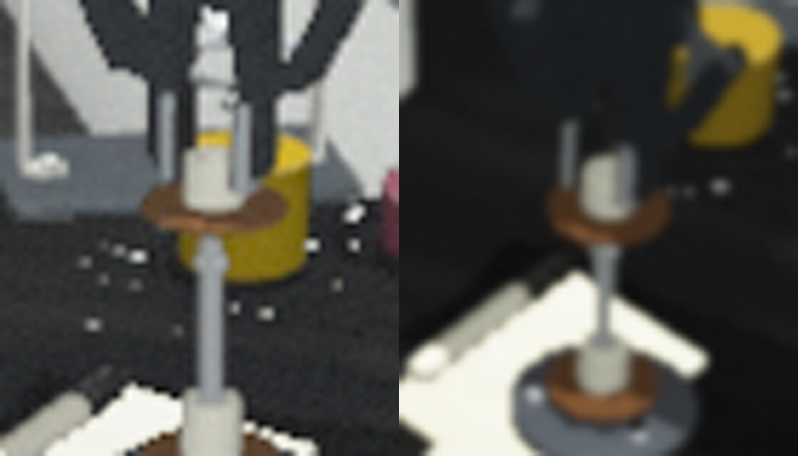

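The plate sits over the nose in both views. Correcting y by +2 mm, then feeling downward.

>>> arm_command --gripper '[2,2,2,2,2]' --slide '[[0.2,0,0.3],[0.2,0,0.7],[0.2,0,0.9],[0.2,0,1.0],[0.2,0,1.1]]' --turn '[[0,0,0],[0,0,0],[0,0,0],[0,0,0],[0,0,0]]'

```text
clock: 5.28
position: [0.575, -0.0806, 0.1332]
tool_rot: [-3.142, 0.0, 1.571]
force: [0.5, -0.1, -1.0]
grip_width: 0.0233
```

>>> arm_command --gripper '[2,2,2]' --slide '[[0,0,0.1],[0,0,0.2],[0,0,0.3]]' --turn '[[0,0,0],[0,0,0],[0,0,0]]'

```text
clock: 5.65
position: [0.575, -0.0806, 0.1302]
tool_rot: [-3.142, 0.0, 1.571]
force: [0.2, -0.4, -0.4]
grip_width: 0.0231
```

>>> arm_command --gripper '[2,2,2,2]' --slide '[[0,0,0.1],[0,0,0.2],[0,0,0.3],[0,0,0.4]]' --turn '[[0,0,0],[0,0,0],[0,0,0],[0,0,0]]'

```text
clock: 6.15
position: [0.575, -0.0805, 0.1262]
tool_rot: [3.142, -0.0, 1.571]
force: [-0.2, 0.2, -0.4]
grip_width: 0.0235
```

>>> arm_command --gripper '[2,2,2]' --slide '[[0,0,0.1],[0,0,0.2],[0,0,0.3]]' --turn '[[0,0,0],[0,0,0],[0,0,0]]'

```text
clock: 6.52
position: [0.5755, -0.0806, 0.1239]
tool_rot: [3.14, 0.0, 1.571]
force: [-1.6, -0.6, 11.0]
grip_width: 0.0235
```

That is the ball contact at the expected height. I'll press on gently.

>>> arm_command --gripper '[2,2,2]' --slide '[[0,0,0.1],[0,0,0.2],[0,0,0.3]]' --turn '[[0,0,0],[0,0,0],[0,0,0]]' --force 90

```text
clock: 6.9
position: [0.575, -0.0806, 0.1202]
tool_rot: [3.142, 0.0, 1.571]
force: [-0.2, -0.9, 2.2]
grip_width: 0.0218
```

>>> arm_command --gripper '[2,2,2]' --slide '[[0,0,0.1],[0,0,0.2],[-0.02,0,0.3]]' --turn '[[0,0,0],[0,0,0],[0,0,0]]'

```text
clock: 7.28
position: [0.575, -0.0807, 0.1172]
tool_rot: [-3.142, -0.0, 1.571]
force: [0.3, -1.0, 2.3]
grip_width: 0.0222
```

>>> arm_command --gripper '[2,2,2,2,2]' --slide '[[-0.02,0,0.3],[-0.03,0,0.6],[-0.05,0,0.9],[-0.06,0,1.2],[-0.08,0,1.5]]' --turn '[[0,0,0],[0,0,0],[0,0,0],[0,0,0],[0,0,0]]'

```text
clock: 7.9
position: [0.575, -0.0813, 0.1021]
tool_rot: [-3.142, -0.0, 1.571]
force: [-0.2, 1.9, 3.3]
grip_width: 0.0221
```

>>> arm_command --gripper '[2,2,2,2,2]' --slide '[[-0.02,0,0.3],[-0.03,0,0.6],[-0.05,0,0.9],[-0.06,0,1.2],[-0.08,0,1.5]]' --turn '[[0,0,0],[0,0,0],[0,0,0],[0,0,0],[0,0,0]]'

```text
clock: 8.52
position: [0.5749, -0.0824, 0.0871]
tool_rot: [-3.141, 0.0, 1.571]
force: [0.3, -0.1, -0.2]
grip_width: 0.0219
```

>>> arm_command --gripper '[2,2,2,2,2]' --slide '[[-0.02,0,0.4],[-0.04,0,0.8],[-0.06,0,1.2],[-0.08,0,1.6],[-0.1,0,2.0]]' --turn '[[0,0,0],[0,0,0],[0,0,0],[0,0,0],[0,0,0]]'

```text
clock: 9.15
position: [0.575, -0.0833, 0.067]
tool_rot: [-3.142, 0.0, 1.571]
force: [-0.2, 0.0, -0.9]
grip_width: 0.0221
```

>>> arm_command --gripper '[2,2,2,2,2]' --slide '[[-0.01,0,0.1],[-0.02,0,0.2],[-0.02,0,0.3],[-0.03,0,0.4],[-0.03,0,0.45]]' --turn '[[0,0,0],[0,0,0],[0,0,0],[0,0,0],[0,0,0]]'

```text
clock: 9.78
position: [0.575, -0.0836, 0.0628]
tool_rot: [-3.142, 0.0, 1.571]
force: [-0.5, -0.6, -0.3]
grip_width: 0.0221
```

>>> arm_command --gripper '[2,2,2,2]' --slide '[[0,0,0.05],[0,0,0.1],[0,0,0.15],[0,0,0.2]]' --turn '[[0,0,0],[0,0,0],[0,0,0],[0,0,0]]'

```text
clock: 10.28
position: [0.5751, -0.0836, 0.0612]
tool_rot: [3.141, 0.0, 1.571]
force: [-4.7, 0.2, 15.5]
grip_width: 0.022
```

Contact came at the expected seat height (TCP 61 mm). Releasing and rising.

>>> arm_command --gripper '[5,5,5,5,5]' --slide '[[0,0,-0.1],[0,0,-0.1],[0,0,-1],[0,0,-6],[0,0,-11]]' --turn '[[0,0,0],[0,0,0],[0,0,0],[0,0,0],[0,0,0]]'

```text
clock: 10.9
position: [0.5747, -0.0836, 0.1725]
tool_rot: [-3.141, -0.0, 1.571]
force: [-0.1, 0.1, -0.2]
grip_width: 0.0497
```

Run:
```python
from h import *
s,M,i=look("side");print(s["position"],s["force"],s["grip_width"])
_,M2,j=look("scene")
s,W,k=look("wrist")
u=proj(M,(.576,-.084,.07)).astype(int);v=proj(M2,(.576,-.084,.07)).astype(int)
f=lambda im,c:cv2.resize(im[c[1]-40:c[1]+40,c[0]-35:c[0]+35],(399,456),interpolation=cv2.INTER_CUBIC)
cv2.imwrite("pics/c5.png",np.hstack([f(i,u),f(j,v)]))
print(brown(k,W,.004)); print(proj(W,(.576,-.084,.07)))
```

```text
[ 0.57473602 -0.08360096  0.17249501] [-0.14804932  0.08791245 -0.22345281] 0.04969514355812431
[(array([191.4,  -0.2]), array([63.7, 74.3]), array([0.4619, 0.0878])), (array([314.6, 191.6]), array([62.9, 63.4]), array([ 0.5746, -0.0949]))]
[315.8057257  198.36422147]
```

View pics/c5.png

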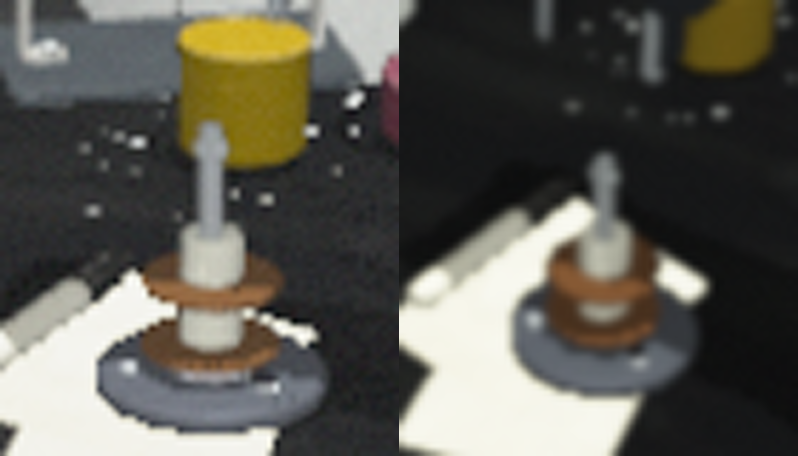

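The tall plate is seated flat. Next is plate C, the middle one.

>>> arm_command --gripper '[5,5,5,5,5]' --slide '[[5.5,-2.5,0],[11,-5,0],[16.5,-7.5,1],[22,-10,3],[27.5,-12,5]]' --turn '[[0,0,0],[0,0,0],[0,0,0],[0,0,0],[0,0,0]]' --force 60

```text
clock: 11.68
position: [0.4539, 0.1923, 0.1204]
tool_rot: [-3.141, 0.0, 1.57]
force: [1.5, 0.6, 0.6]
grip_width: 0.05
```

>>> arm_command --gripper '[5,5,5]' --slide '[[0,0,0],[0,0,0],[0,0,0]]' --turn '[[0,0,0],[0,0,0],[0,0,0]]'

```text
clock: 12.05
position: [0.4557, 0.1898, 0.1211]
tool_rot: [3.141, 0.0, 1.569]
force: [0.0, -0.3, -0.7]
grip_width: 0.05
```

Run:
```python
from h import *
s,M,i=look(fn="w4");print(s["position"],s["tool_rot"],s["force"]);print(*brown(i,M,.004),sep="\n")
```

```text
[0.45565849 0.18975086 0.12108989] [3.14140387e+00 3.02831966e-04 1.56883294e+00] [ 0.04767044 -0.29839615 -0.68955467]
(array([317.3, 192.1]), array([64.9, 67.1]), array([0.4548, 0.1926]))
(array([324.1, 291.8]), array([54.2, 60.4]), array([0.4612, 0.0899]))
```

>>> arm_command --gripper '[5,5,5,5,5]' --slide '[[0.3,0,4],[0.3,0,9],[0.3,0,10.8],[0.3,0,10.8],[0.3,0,10.8]]' --turn '[[0,0,0],[0,0,0],[0,0,0],[0,0,0],[0,0,0]]'

```text
clock: 12.72
position: [0.4558, 0.1937, 0.0139]
tool_rot: [3.141, -0.0, 1.57]
force: [0.8, 0.2, 0.3]
grip_width: 0.0501
```

>>> arm_command --gripper '[2,2,2,2,2]' --slide '[[0,0,0],[0,0,0],[0,0,0],[0,0,0],[0,0,0]]' --turn '[[0,0,0],[0,0,0],[0,0,0],[0,0,0],[0,0,0]]' --force 80

```text
clock: 13.35
position: [0.4558, 0.1941, 0.0142]
tool_rot: [3.14, -0.001, 1.57]
force: [-2.5, -1.6, 19.3]
grip_width: 0.0213
```

>>> arm_command --gripper '[2,2,2,2,2]' --slide '[[0,0,-1],[0,0,-3],[0,0,-8],[0,0,-14],[0,0,-17]]' --turn '[[0,0,0],[0,0,0],[0,0,0],[0,0,0],[0,0,0]]'

```text
clock: 13.98
position: [0.4558, 0.1942, 0.1866]
tool_rot: [3.138, -0.002, 1.571]
force: [-0.1, -0.7, -1.1]
grip_width: 0.0214
```

>>> arm_command --gripper '[2,2,2,2,2]' --slide '[[-5.5,2,0],[-11,4,0],[-16.5,6,0],[-22,8,0],[-27.5,10,0]]' --turn '[[0,0,0],[0,0,0],[0,0,0],[0,0,0],[0,0,0]]'

```text
clock: 14.6
position: [0.5556, -0.0829, 0.1839]
tool_rot: [3.141, -0.0, 1.571]
force: [0.9, 1.0, -0.5]
grip_width: 0.0214
```

>>> arm_command --gripper '[2,2,2,2,2]' --slide '[[-4,1.5,0.2],[-6.7,1.9,0.6],[-6.7,1.9,0.6],[-6.7,1.9,0.6],[-6.7,1.9,0.6]]' --turn '[[0,0,0],[0,0,0],[0,0,0],[0,0,0],[0,0,0]]'

```text
clock: 15.22
position: [0.5742, -0.1469, 0.1774]
tool_rot: [3.141, -0.0, 1.572]
force: [-1.0, 0.5, -0.6]
grip_width: 0.0211
```

Run:
```python
from h import *
s,M,i=look(fn="w5");print(s["position"],s["tool_rot"],s["force"],M["T"][:3,3])
a=i[60:210,250:400];b=i[210:310,245:395]
cv2.imwrite("pics/c6.png",np.hstack([cv2.resize(a,(480,480),interpolation=cv2.INTER_CUBIC),cv2.copyMakeBorder(cv2.resize(b,(320,213),interpolation=cv2.INTER_CUBIC),0,267,0,0,cv2.BORDER_CONSTANT)]))
```

```text
[ 0.57423724 -0.14694987  0.17737314] [ 3.14119229e+00 -3.05740419e-04  1.57216059e+00] [-1.00351275  0.5129396  -0.58205994] [ 0.5744354  -0.07704161  0.32007905]
```

View pics/c6.png

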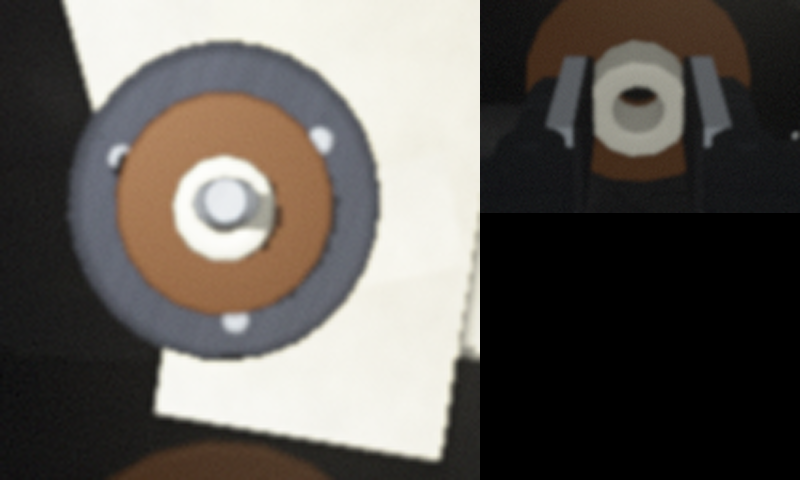

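The nose is at (320.3,123.4) and the held bore's collar top at (319.3,261.1).

Run:
```python
from h import *
W=vision.camera_model("wrist");s=bot.observe();p=s["position"];print(p)
n=onz(W,(320.3,123.4),.121);b=onz(W,(319.3,261.1),p[2]+.005)-p
print("nose",n,"bore",b,"target tcp",n-b)
```

```text
[ 0.57424186 -0.14709041  0.17730703]
nose [ 0.57560747 -0.08249408  0.121     ] bore [ 0.00065987 -0.00206207  0.005     ] target tcp [ 0.5749476  -0.08043201  0.116     ]
```

>>> arm_command --gripper '[2,2,2,2,2]' --slide '[[4.5,0.05,0],[6.7,0.05,1.5],[6.7,0.05,3],[6.7,0.05,3],[6.7,0.05,3]]' --turn '[[0,0,0],[0,0,0],[0,0,0],[0,0,0],[0,0,0]]'

```text
clock: 15.9
position: [0.5748, -0.0819, 0.1474]
tool_rot: [3.141, 0.0, 1.57]
force: [-0.5, 0.1, 0.2]
grip_width: 0.0214
```

>>> arm_command --gripper '[2,2]' --slide '[[0,0,0],[0,0,0]]' --turn '[[0,0,0],[0,0,0]]'

```text
clock: 16.15
position: [0.5748, -0.0814, 0.1473]
tool_rot: [3.141, 0.0, 1.57]
force: [0.4, 0.4, 0.6]
grip_width: 0.021
```

>>> arm_command --gripper '[2,2,2,2,2]' --slide '[[0.1,0,0.5],[0.1,0,0.9],[0.1,0,1.1],[0.1,0,1.2],[0.1,0,1.3]]' --turn '[[0,0,0],[0,0,0],[0,0,0],[0,0,0],[0,0,0]]'

```text
clock: 16.77
position: [0.5747, -0.0801, 0.1339]
tool_rot: [3.142, 0.0, 1.571]
force: [0.4, 0.5, -0.3]
grip_width: 0.0212
```

>>> arm_command --gripper '[2,2,2]' --slide '[[0,0,0.1],[0,0,0.2],[0,0,0.3]]' --turn '[[0,0,0],[0,0,0],[0,0,0]]'

```text
clock: 17.15
position: [0.5747, -0.08, 0.1309]
tool_rot: [3.142, -0.0, 1.571]
force: [-0.1, -0.6, -1.0]
grip_width: 0.0213
```

>>> arm_command --gripper '[2,2,2]' --slide '[[0,0,0.1],[0,0,0.2],[0,0,0.3]]' --turn '[[0,0,0],[0,0,0],[0,0,0]]'

```text
clock: 17.52
position: [0.5747, -0.0801, 0.128]
tool_rot: [3.141, 0.0, 1.571]
force: [-0.0, 0.4, 1.5]
grip_width: 0.0214
```

Over the nose. Now over the balls, then down along the rod.

>>> arm_command --gripper '[2,2,2,2]' --slide '[[0,0,0.1],[0,0,0.2],[0,0,0.3],[0,0,0.4]]' --turn '[[0,0,0],[0,0,0],[0,0,0],[0,0,0]]'

```text
clock: 18.02
position: [0.5749, -0.08, 0.1243]
tool_rot: [3.141, -0.0, 1.571]
force: [0.2, 0.8, 2.6]
grip_width: 0.0215
```

>>> arm_command --gripper '[2,2,2,2]' --slide '[[0,0,0.1],[0,0,0.2],[-0.02,0,0.3],[-0.02,0,0.4]]' --turn '[[0,0,0],[0,0,0],[0,0,0],[0,0,0]]'

```text
clock: 18.52
position: [0.5746, -0.0801, 0.1199]
tool_rot: [-3.142, -0.0, 1.571]
force: [1.5, 2.1, 2.2]
grip_width: 0.0215
```

>>> arm_command --gripper '[2,2,2,2,2]' --slide '[[-0.02,0,0.3],[-0.03,0,0.6],[-0.05,0,0.9],[-0.06,0,1.2],[-0.08,0,1.5]]' --turn '[[0,0,0],[0,0,0],[0,0,0],[0,0,0],[0,0,0]]'

```text
clock: 19.15
position: [0.5743, -0.0811, 0.1044]
tool_rot: [-3.141, 0.0, 1.571]
force: [1.1, 3.7, -0.7]
grip_width: 0.0217
```

>>> arm_command --gripper '[2,2,2,2,2]' --slide '[[0.04,0,0.3],[0.03,0,0.6],[0.02,0,0.9],[0.01,0,1.2],[0,0,1.45]]' --turn '[[0,0,0],[0,0,0],[0,0,0],[0,0,0],[0,0,0]]'

```text
clock: 19.77
position: [0.5746, -0.0812, 0.0902]
tool_rot: [-3.141, 0.0, 1.571]
force: [0.0, 0.7, 0.2]
grip_width: 0.021
```

>>> arm_command --gripper '[2,2,2,2]' --slide '[[0,0,0.1],[0,0,0.2],[0,0,0.25],[0,0,0.3]]' --turn '[[0,0,0],[0,0,0],[0,0,0],[0,0,0]]'

```text
clock: 20.27
position: [0.5747, -0.0811, 0.0875]
tool_rot: [3.141, 0.0, 1.571]
force: [-0.3, 0.8, 3.3]
grip_width: 0.0212
```

>>> arm_command --gripper '[2,2,2]' --slide '[[0,0,0.05],[0,0,0.1],[0,0,0.13]]' --turn '[[0,0,0],[0,0,0],[0,0,0]]'

```text
clock: 20.65
position: [0.575, -0.0811, 0.0872]
tool_rot: [3.141, 0.0, 1.571]
force: [-6.7, 1.3, 22.0]
grip_width: 0.0213
```

>>> arm_command --gripper '[5,5,5,5,5]' --slide '[[0,0,-0.1],[0,0,-0.1],[0,0,-1],[0,0,-5],[0,0,-9]]' --turn '[[0,0,0],[0,0,0],[0,0,0],[0,0,0],[0,0,0]]'

```text
clock: 21.28
position: [0.5745, -0.0811, 0.1776]
tool_rot: [-3.141, -0.0, 1.571]
force: [-0.4, -0.2, -0.6]
grip_width: 0.0504
```

>>> arm_command --gripper '[5,5,5,5,5]' --slide '[[5,-3,0],[9,-6,0],[13,-9,2],[17.2,-11.4,5],[17.2,-11.4,5]]' --turn '[[0,0,0],[0,0,0],[0,0,0],[0,0,0],[0,0,0]]' --force 60

```text
clock: 21.9
position: [0.4584, 0.0936, 0.1252]
tool_rot: [-3.139, -0.0, 1.576]
force: [0.4, -0.9, 0.1]
grip_width: 0.0502
```

Run:
```python
from h import *
s,M,i=look("side");print(s["position"],s["force"],s["grip_width"])
_,M2,j=look("scene")
u=proj(M,(.576,-.084,.08)).astype(int);v=proj(M2,(.576,-.084,.08)).astype(int)
f=lambda im,c:cv2.resize(im[c[1]-40:c[1]+40,c[0]-35:c[0]+35],(399,456),interpolation=cv2.INTER_CUBIC)
cv2.imwrite("pics/c7.png",np.hstack([f(i,u),f(j,v)]))
s,M,i=look(fn="w6");print(s["position"],s["tool_rot"],s["force"]);print(*brown(i,M,.004),sep="\n")
```

```text
[0.45842081 0.09357786 0.12523505] [ 0.38105975 -0.8549313   0.14316236] 0.050184667663033186
[0.46085112 0.09104833 0.12651548] [3.14144936e+00 1.71227369e-04 1.57168436e+00] [ 0.16502136 -0.0348918  -0.06477557]
(array([318.9, 195.1]), array([62.9, 64.8]), array([0.4615, 0.0896]))
(array([451.4, 372.3]), array([34.3, 81.8]), array([ 0.6091, -0.1145]))
```

View pics/c7.png

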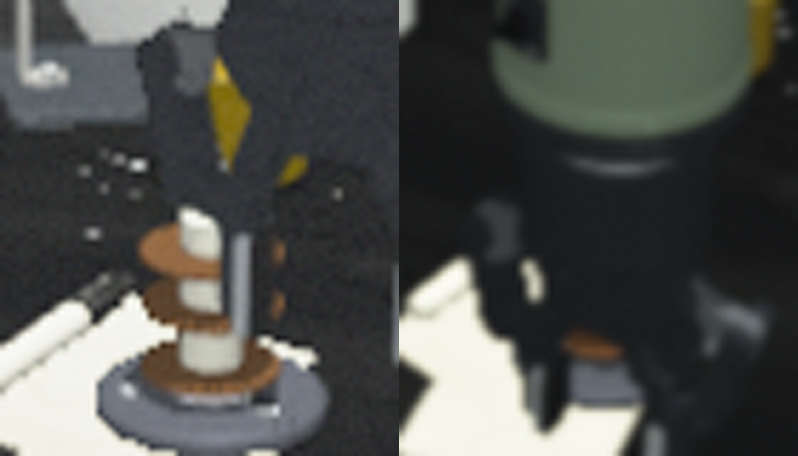

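The middle plate is on. Now grasping B, the short one, with the fingers lower.

>>> arm_command --gripper '[5,5,5,5,5]' --slide '[[-0.15,0,4],[-0.15,0,9],[-0.15,0,11.5],[-0.15,0,11.9],[-0.15,0,11.9]]' --turn '[[0,0,0],[0,0,0],[0,0,0],[0,0,0],[0,0,0]]'

```text
clock: 22.68
position: [0.4614, 0.089, 0.008]
tool_rot: [3.141, -0.0, 1.57]
force: [-0.4, -0.1, 1.0]
grip_width: 0.0499
```

>>> arm_command --gripper '[4,3,2,2,2]' --slide '[[0,0,0],[0,0,0],[0,0,0],[0,0,0],[0,0,0]]' --turn '[[0,0,0],[0,0,0],[0,0,0],[0,0,0],[0,0,0]]' --force 70

```text
clock: 23.3
position: [0.4612, 0.0895, 0.0082]
tool_rot: [3.14, -0.0, 1.571]
force: [-3.2, -0.8, 23.0]
grip_width: 0.0213
```

>>> arm_command --gripper '[2,2,2,2,2]' --slide '[[0,0,-1],[0,0,-4],[0,0,-10],[0,0,-16],[-3,2,-17.5]]' --turn '[[0,0,0],[0,0,0],[0,0,0],[0,0,0],[0,0,0]]'

```text
clock: 23.92
position: [0.4816, 0.0611, 0.1864]
tool_rot: [3.136, -0.002, 1.574]
force: [1.2, 0.2, -1.1]
grip_width: 0.0214
```

>>> arm_command --gripper '[2,2,2,2,2]' --slide '[[-5,2.5,0],[-10,5,0],[-15,7,0],[-20.7,9.4,0],[-20.7,9.4,0]]' --turn '[[0,0,0],[0,0,0],[0,0,0],[0,0,0],[0,0,0]]'

```text
clock: 24.55
position: [0.5749, -0.1525, 0.1823]
tool_rot: [3.141, 0.002, 1.565]
force: [0.0, 0.7, -0.1]
grip_width: 0.0212
```

>>> arm_command --gripper '[2,2,2]' --slide '[[0,0,0.2],[0,0,0.2],[0,0,0.2]]' --turn '[[0,0,0],[0,0,0],[0,0,0]]'

```text
clock: 24.92
position: [0.5746, -0.1466, 0.1804]
tool_rot: [3.141, -0.0, 1.572]
force: [-0.0, 0.3, -0.4]
grip_width: 0.0213
```

Run:
```python
from h import *
s,M,i=look(fn="w7");print(s["position"],s["tool_rot"],s["force"],s["grip_width"],M["T"][:3,3])
a=i[60:210,250:400];b=i[210:310,245:395]
cv2.imwrite("pics/c8.png",np.hstack([cv2.resize(a,(480,480),interpolation=cv2.INTER_CUBIC),cv2.copyMakeBorder(cv2.resize(b,(320,213),interpolation=cv2.INTER_CUBIC),0,267,0,0,cv2.BORDER_CONSTANT)]))
```

```text
[ 0.57463017 -0.14657002  0.18040926] [ 3.14143153e+00 -1.80843403e-04  1.57215444e+00] [-0.03483962  0.29764954 -0.4490829 ] 0.021271425483439174 [ 0.57486949 -0.07664412  0.32310172]
```

View pics/c8.png

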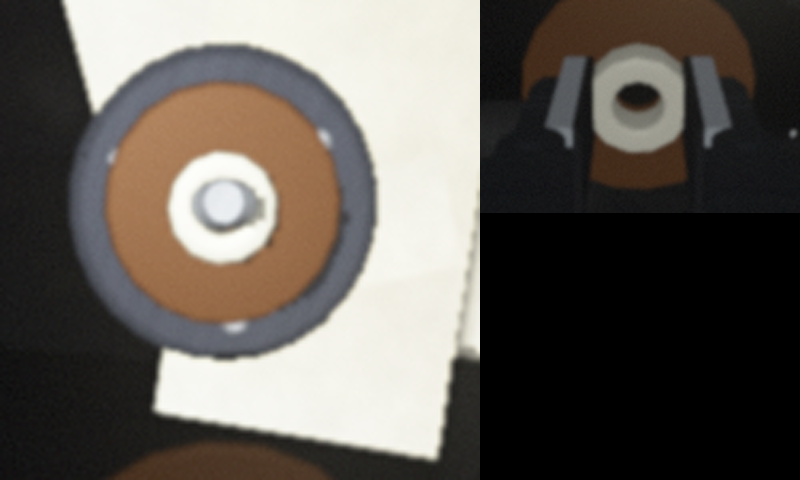

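The nose is at (319.7,123.4) and the held collar top at (319.3,259.0). Two plates lie flat on the stand.

Run:
```python
from h import *
W=vision.camera_model("wrist");s=bot.observe();p=s["position"];print(p)
n=onz(W,(319.7,123.4),.121);b=onz(W,(319.3,259.0),p[2]+.006)-p
print("nose",n,"bore",b,"target tcp",n-b)
```

```text
[ 0.57467144 -0.14678893  0.18041818]
nose [ 0.57565024 -0.08227838  0.121     ] bore [ 0.00064759 -0.00033985  0.006     ] target tcp [ 0.57500265 -0.08193853  0.115     ]
```

>>> arm_command --gripper '[2,2,2,2,2]' --slide '[[4.5,0,0],[6.6,0,1.5],[6.6,0,3.5],[6.6,0,3.5],[6.6,0,3.5]]' --turn '[[0,0,0],[0,0,0],[0,0,0],[0,0,0],[0,0,0]]'

```text
clock: 25.6
position: [0.5749, -0.0818, 0.1459]
tool_rot: [3.141, 0.0, 1.571]
force: [-0.6, -0.8, -0.3]
grip_width: 0.0213
```

>>> arm_command --gripper '[2,2]' --slide '[[0,0,0],[0,0,0]]' --turn '[[0,0,0],[0,0,0]]'

```text
clock: 25.85
position: [0.5749, -0.0817, 0.1457]
tool_rot: [3.141, 0.0, 1.57]
force: [0.6, 0.8, 0.4]
grip_width: 0.0215
```

>>> arm_command --gripper '[2,2,2,2,2]' --slide '[[0.03,0,0.7],[0.03,0,1.4],[0.03,0,1.6],[0.03,0,1.7],[0.03,0,1.8]]' --turn '[[0,0,0],[0,0,0],[0,0,0],[0,0,0],[0,0,0]]'

```text
clock: 26.48
position: [0.5747, -0.0813, 0.1271]
tool_rot: [3.142, 0.0, 1.571]
force: [0.9, -0.3, -0.3]
grip_width: 0.0215
```

>>> arm_command --gripper '[2,2,2]' --slide '[[0,0,0.1],[0,0,0.2],[0,0,0.3]]' --turn '[[0,0,0],[0,0,0],[0,0,0]]'

```text
clock: 26.85
position: [0.5747, -0.0812, 0.1241]
tool_rot: [3.142, -0.0, 1.571]
force: [0.2, 0.9, -0.5]
grip_width: 0.0211
```

>>> arm_command --gripper '[2,2,2]' --slide '[[0,0,0.1],[0,0,0.2],[0,0,0.3]]' --turn '[[0,0,0],[0,0,0],[0,0,0]]'

```text
clock: 27.22
position: [0.5749, -0.0812, 0.1213]
tool_rot: [3.141, -0.0, 1.571]
force: [-0.1, 0.8, 5.3]
grip_width: 0.0213
```

>>> arm_command --gripper '[2,2,2,2]' --slide '[[0,0,0.1],[0,0,0.2],[0,0,0.3],[0,0,0.4]]' --turn '[[0,0,0],[0,0,0],[0,0,0],[0,0,0]]'

```text
clock: 27.72
position: [0.5748, -0.0812, 0.1172]
tool_rot: [3.141, -0.0, 1.571]
force: [0.0, 0.3, 3.3]
grip_width: 0.021
```

>>> arm_command --gripper '[2,2,2,2,2]' --slide '[[0,0,0.3],[-0.02,0,0.6],[-0.03,0,0.9],[-0.04,0,1.2],[-0.04,0,1.4]]' --turn '[[0,0,0],[0,0,0],[0,0,0],[0,0,0],[0,0,0]]'

```text
clock: 28.35
position: [0.5744, -0.0817, 0.1026]
tool_rot: [-3.141, 0.0, 1.571]
force: [1.6, 0.5, -0.4]
grip_width: 0.0212
```

>>> arm_command --gripper '[2,2,2]' --slide '[[0,0,0.1],[0,0,0.2],[0,0,0.25]]' --turn '[[0,0,0],[0,0,0],[0,0,0]]'

```text
clock: 28.72
position: [0.5746, -0.0817, 0.1006]
tool_rot: [-3.141, 0.0, 1.571]
force: [-0.4, -0.3, -0.0]
grip_width: 0.0214
```

>>> arm_command --gripper '[2,2,2]' --slide '[[0,0,0.05],[0,0,0.1],[0,0,0.12]]' --turn '[[0,0,0],[0,0,0],[0,0,0]]'

```text
clock: 29.1
position: [0.5749, -0.0817, 0.1003]
tool_rot: [3.141, 0.0, 1.571]
force: [-4.0, 0.6, 16.1]
grip_width: 0.0213
```

Seated at the predicted height with 16 N. Releasing.

>>> arm_command --gripper '[5,5,5,5,5]' --slide '[[0,0,-0.1],[0,0,-0.1],[0,0,-1],[0,0,-5],[0,0,-10]]' --turn '[[0,0,0],[0,0,0],[0,0,0],[0,0,0],[0,0,0]]'

```text
clock: 29.72
position: [0.5741, -0.0816, 0.2005]
tool_rot: [-3.14, -0.0, 1.571]
force: [-0.3, -0.8, 0.7]
grip_width: 0.0499
```

>>> arm_command --gripper '[5,5,5,5]' --slide '[[-3,0,-1],[-7,0,-1],[-7,0,-1],[-7,0,-1]]' --turn '[[0,0,0],[0,0,0],[0,0,0],[0,0,0]]'

```text
clock: 30.22
position: [0.5746, -0.1511, 0.2096]
tool_rot: [-3.142, -0.0, 1.571]
force: [-0.1, 0.3, -0.0]
grip_width: 0.05
```

Run:
```python
from h import *
s,M,i=look("side",fn="s9");print(s["position"],s["force"],s["grip_width"])
c=proj(M,(.576,-.084,.07));u=int(round(c[0]))
h=cv2.cvtColor(i,cv2.COLOR_BGR2HSV);k=cv2.inRange(h,(5,90,50),(18,220,170))
for x in (u-9,u-8,u+8,u+9): print(x,np.where(k[140:215,x]>0)[0]+140)
# predicted front-edge rows of plate rims
for z0 in (.020,.049,.073,.092):
    t=np.linspace(0,6.3,200);P=np.array([proj(M,(.576+.03*np.cos(a),-.085+.03*np.sin(a),z0+.002)) for a in t])
    print(z0,"pred rows",[sorted(set(np.round(P[abs(P[:,0]-x)<.5][:,1]).astype(int))) for x in (u-9,u+9)], "cols",P[:,0].min().round(1),P[:,0].max().round(1))
s,W,w=look(fn="w9");print(*brown(w,W,.094),sep="\n")
```

```text
[ 0.57461938 -0.15113897  0.2096462 ] [-0.08351773  0.33938111 -0.02239173] 0.0500192429861036
317 [160 161 162 163 164 165 166 167 168 169 170 171 172 173 177 178 179 180
 181 182 188 189 190 191 192 193]
318 [160 161 162 163 164 165 166 167 168 169 170 171 172 173 174 176 177 178
 179 180 181 182 188 189 190 191 192 193]
334 [160 161 162 163 164 165 166 167 168 169 170 171 172 173 174 175 176 177
 178 179 180 181 182 183 184 187 188 189 190 191 192 193 194]
335 [160 161 162 163 164 165 166 167 168 169 170 171 172 173 174 175 176 177
 178 179 180 181 182 183 184 187 188 189 190 191 192 193 194 195]
0.02 pred rows [[np.int64(186), np.int64(193)], [np.int64(186), np.int64(194)]] cols 313.8 338.7
0.049 pred rows [[np.int64(175), np.int64(176), np.int64(182)], [np.int64(175), np.int64(182), np.int64(183)]] cols 313.9 339.0
0.073 pred rows [[np.int64(166), np.int64(172), np.int64(173)], [np.int64(166), np.int64(173)]] cols 313.9 339.3
0.092 pred rows [[np.int64(159), np.int64(165)], [np.int64(158), np.int64(159), np.int64(166)]] cols 314.0 339.5
(array([319.4, 116.4]), array([70.5, 72.7]), array([ 0.5756, -0.082 ]))
```

The rim rows match the fully seated heights to within about 1 px, and the stack is centred. Handing in.

```bash
python3 -c "
from workcell import job_done; print(job_done())"
```

```text
the job is handed in; nothing more can be done
None
```

All three plates are on the rod in order, tallest collar lowest and shortest on top, and the job is handed in at about 30 s on the clock. It reported no verdict.

- **Seating:** each plate went over the nose and past the sprung balls. Each came to rest within about 0.5 mm of where its seated height should be. The highest force I read was about 22 N, when the middle plate came home, and the readings are only taken at the end of each move.
- **Last checks:** in the final side picture, the plate edges match the predicted fully seated positions to about 1 pixel (roughly 2–3 mm). The wrist camera saw the top plate as round and put it near the stand's axis. The gripper was open and clear of the stack, with about 0 N on it.
- **Not checked or disagreeing:**
  - I had used up my 12 pictures, so the final check was by numbers only.
  - The overhead camera's view of the stack with the middle plate on was blocked by the arm.
  - The cameras disagreed by up to about 6 mm on the loose plates' positions, so I used close wrist views instead.
  - I did not measure the beaker, pen or marker again at the end. No move went near them.

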